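# Seat the pivot bush and hold the bender's pivot pin through both bushes

## Task

On the small bench tube bender, first press the proud flanged bush in the upper fork arm down until it is fully home. Then take the long pin out of the rack and thread it, tip down, through the upper bush and on through the lower bush, and finish still holding it upright there by its head: the tip showing below the lower bush, the head about 20 mm above the upper bush so that I can slip the retaining fork in under it. Do not let go of the pin; leave the two short pins in the rack and do not knock away the copper elbow and end cap.

Things in the scene. Friction and masses are not known exactly. Their poses are not given: they have to be found in the camera images.
- bender: Grey bench tube bender, fixed; place and yaw vary. Origin on the table below its vertical pivot axis; x points to its column (x 65 to 110 mm, 70 wide, 114 high, knob on top to 126). Base plate x -60 to 130, 110 wide, 10 thick. Two fork arms 52 wide reach 26 mm past the axis: lower at heights 55-69, upper at 95-109, each with a brass bush, bore 17 mm. Short handle at y to -95, 45 up.
- bush (a joint): How far the upper bush has been pressed down, in m: 0 is 12 mm proud, 0.012 is fully home (flange on the arm). It starts between 0 and 0.004, moves stiffly (about 8 N) and stays where it is left.
- bush_top (a point): Centre of the bore at the top face of the upper bush's flange; moves with the bush. Flange 40 mm diameter, 5 mm thick, bore 17 mm; the sleeve under it is 16 mm long. When home this point is 114 mm above the table.
- lower_bush (a point): Centre of the bore at the underside of the lower bush, 55 mm above the table, on the same vertical axis as the upper bush. Bore 17 mm, 14 mm long. Below it is free space down to the base plate, 10 mm above the table.
- pivot_pin: The long steel pin: shank 14 mm diameter, 95 mm long, with a hemispherical tip; round head 24 mm diameter, 28 mm high; 123 mm in all, about 0.2 kg. Origin at the very tip, on the axis; z points from tip to head. It starts upright in one of the rack's three holes and is the tallest pin there.
- pin_head (a point): Centre of the long pin's head, half-way up the head, 109 mm from the tip: the place to grip.
- rack: Dark wooden pin rack 60 x 190 x 45 mm, fixed to the table; place and yaw vary. Origin at the centre of its underside. Three upright holes of 16 mm diameter and 37 mm deep (floor 8 mm above the table) in a row along its y axis, 62 mm apart; the middle one is at the origin.
- short_pin_a: A short steel pin, to be left in the rack: shank 14 mm diameter and 50 mm long, head as on the long pin, 78 mm in all. Origin at its tip.
- short_pin_b: A second short pin, the same as short_pin_a, to be left in the rack.
- elbow: Copper pipe elbow, about 45 x 45 x 27 mm, lying loose beside the bender's base on its -x side. Origin on its underside, at the bend.
- end_cap: Copper pipe end cap, 32 mm in diameter and 30 mm high, standing loose on the table in front of the rack. Origin at the centre of its underside.

How it is judged:
By the outcome, as a careful person would: the job done as asked, in the order asked, and still so for the second after the job is handed in, while the arm keeps its last pose, push and grip.
It also fails if it takes over 54 s, if anything falls off the work surface, if the arm or the gripper's body presses on something with over 40 N, if the wrist force passes 120 N, or if a joint passes its speed limit or range.

## Robot

A 7-joint arm with a two-finger parallel gripper is mounted at the origin on the work surface. World frame = base frame: x ahead of the robot, y to its left, z up, the work surface at z = 0. Lengths are in m, angles in rad, forces in N, time in s.
With the tool pointing down it reaches from about 0.4 to 0.85 m from the base axis. Payload 10.4 kg.
Tool frame: the origin (TCP) lies at the very end of the fingers, on their centre line; the grasp point (between the pads) lies 19 mm behind it; y points along the fingers, x is the direction in which the jaws open and shut, and the axes are right-handed (so a half turn about y gives the same grasp; the last joint's range is limited). The gripper opens to 87 mm and grips with 3 to 60 N. Pads are 19 mm wide; open, the fingers measure 117 mm over their backs; the gripper's body (75 mm by 190 mm) begins 51 mm behind the grasp point.
Start: joints at [1.216, 0.332, -0.065, 1.46, 0.022, 1.35, -0.088], TCP at [0.204, -0.591, 0.223] pointing down, gripper open.
Joint ranges: [-2.6, 2.6], [-0.5, 2.12], [-1.47, 1.34], [0.16, 2.42], [-1.27, 4.41], [0.06, 2.06], [-2.6, 2.6]. Speed limits (rad/s): [2.22, 2.22, 2.79, 2.79, 3.14, 3.14, 3.14].

## Interface

Orientations are given as a unit quaternion [x, y, z, w].
In Python, from bench import readout, vision, r gives the robot as it stands.
- The arm moves only by the tool arm_command, never from a script. Its argument "targets" is a list that holds one entry, the list of rows, each a list of 6 numbers: the shift along the tool's x, y, z in m, then the turn, a rotation vector about the tool's x, y, z in degrees. A call has 1 to 12 rows; each row shifts and turns the commanded pose from where the row before left it, along the tool's axes as they then stand; what a row does not reach is not made up. A row lasts 1/12 s, in which the tool goes at most 41.7 mm and 7.16 degrees, less where a joint would pass 70% of its speed; a pose out of reach is approached as far as the arm can. A call is refused whole if a number of a shift passes 0.0417 or a number of a turn 7.16, either way. A call with a gripper value outside its range is refused whole. "hand" is the opening, from 0 (shut) to 1 (fully open), set as the call begins (left out, the last holds). The fingers move at their own pace and stop on an object; "grip_force" is the grip in N (left out, the last holds). Time passes only in rows, so rows that do not move let the fingers close. It gives the time, the measured TCP pose, the force and the opening at its end, in the units of the state.
- readout.read_state(): the state, without advancing time (a new reading comes with each control period).
- vision.camera(name): name is "scene" or "side" or "wrist"; returns a dict with "pixels" (420x560x3 uint8, blue, green, red), "fovy" (degrees; the focal length in pixels is half the picture's height over the tangent of half this angle, whatever the lens; pixels are square), "cx", "cy" (the principal point, pixels), "D" ([k1, k2, p1, p2, k3] as OpenCV has them; the pictures are not rectified), "R" (3x3) and "t" (3): a world point X has camera coordinates R X + t; the wrist camera has in their place "mount" (4x4, takes a point from camera to tool coordinates, whose origin is the TCP and whose axes are the tool frame's). Camera axes: x right, y down, z forward; pixel columns grow to the right and rows downward; lengths in m; the calibration is good to about 2 mm. A picture is of the moment at which its call begins: read the wrist's pose just before it. There is no depth.
- r.close_job(): hands the job in, once; it reports no verdict.
The state is a dict: "time": time; "joint_positions": joint angles; "joint_vel": joint speeds; "joint_torque": joint torques, N m; "ee_pos": TCP position; "eef_rot": TCP orientation; "ft_force": force on the tool from outside, world axes, zero at the start; "torque": the same for the moment, N m; "width": finger opening in m.
Only numpy, scipy, OpenCV 4.12 (cv2) and the standard library are available. Lean on these libraries where they do the work, as an engineer would, in place of code of your own. Each camera call takes 0.05 s, during which the arm holds its last target.

## Working session

There is one attempt and no reset: what is moved stays moved. The work goes in short steps, Python scripts to look and compute and a tool call to move; the robot and the scene stay as the last step left them, time stands still between calls to the robot, and variables do not carry over. Pictures are saved under pics/ and viewed, and the job is handed in when it is done.

Besides the shell and the picture viewer there is one more tool, called after ">>>" as a command line: name --argument value ..., lists and objects as JSON in quotes. arm_command: Moves the arm, as the interface text tells. Its arguments: {"type":"object","properties":{"targets":{"type":"array","items":{"type":"array","items":{"type":"array","items":{"type":"number"}}}},"hand":{"type":"number"},"grip_force":{"type":"number"}},"required":["targets"]}

```bash
ls; mkdir -p pics
python3 - <<'E'
from bench import readout, vision, r
import cv2
s=readout.read_state()
print({k:(v if not hasattr(v,'round') else v) for k,v in s.items()})
for n in ["scene","side","wrist"]:
    c=vision.camera(n); cv2.imwrite(f"pics/{n}0.png",c["pixels"])
    print(n,{k:v for k,v in c.items() if k!="pixels"})
E
```

```text
pics
{'time': 0.0, 'joint_positions': array([ 1.21639421,  0.33284861, -0.06471109,  1.46089054,  0.02162153,
        1.34986262, -0.08852017]), 'joint_vel': array([-5.16737987e-04, -4.36233361e-04,  3.08132029e-05,  1.93230006e-04,
        4.78592773e-04,  1.52548898e-03,  1.49542300e-03]), 'joint_torque': array([ 1.51548261e-05, -6.23251319e+01,  2.46917648e-02, -3.89899170e+01,
       -6.14080578e-02,  3.97721620e-02,  1.25337624e-04]), 'ee_pos': array([ 0.20347393, -0.59058023,  0.22179273]), 'eef_rot': array([-0.57546116,  0.41095281, -0.41016727,  0.57595577]), 'ft_force': array([-0.90497818,  0.62644373,  0.91927998]), 'torque': array([ 0.02160647, -0.03130637,  0.00367074]), 'width': 0.0871995482132376}
scene {'fovy': 50.30764956926938, 'cx': 274.3986117159998, 'cy': 207.95848172718073, 'D': array([-0.14848968,  0.        ,  0.        ,  0.        ,  0.        ]), 'R': array([[-0.40117035,  0.9156968 , -0.02370074],
       [ 0.48728829,  0.19143081, -0.85200021],
       [-0.77563681, -0.35334632, -0.5230047 ]]), 't': array([ 0.15543332, -0.16972573,  1.45129761])}
side {'fovy
[... 159 characters left out ...]
([[-0.84360914, -0.53690044, -0.00784409],
       [-0.34685659,  0.55603647, -0.75532374],
       [ 0.40989525, -0.63447724, -0.65530491]]), 't': array([0.51290503, 0.22143086, 0.82124734])}
wrist {'fovy': 59.79783019133929, 'cx': 279.82490299815663, 'cy': 213.0667584366489, 'D': array([-0.0645377,  0.       ,  0.       ,  0.       ,  0.       ]), 'mount': array([[ 9.99999137e-01,  1.29444716e-03, -2.24008035e-04,
         3.54958646e-04],
       [ 5.45123288e-04, -2.53734357e-01,  9.67273787e-01,
        -1.61524068e-01],
       [ 1.19524627e-03, -9.67273074e-01, -2.53734844e-01,
         6.90406558e-02],
       [ 0.00000000e+00,  0.00000000e+00,  0.00000000e+00,
         1.00000000e+00]])}
```

View pics/scene0.png

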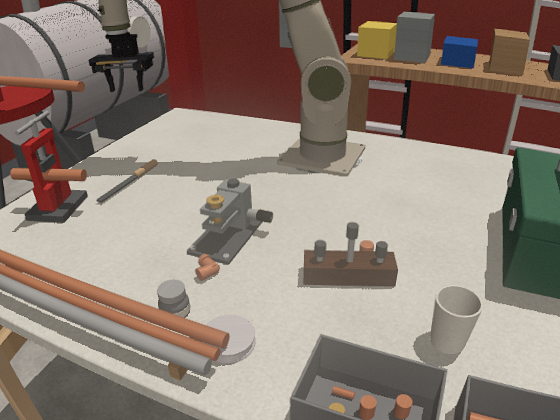

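View pics/side0.png

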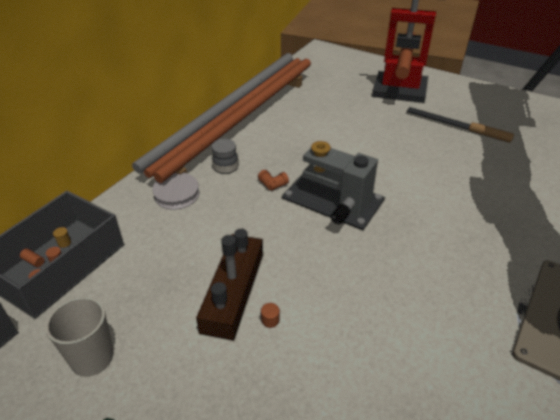

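View pics/wrist0.png

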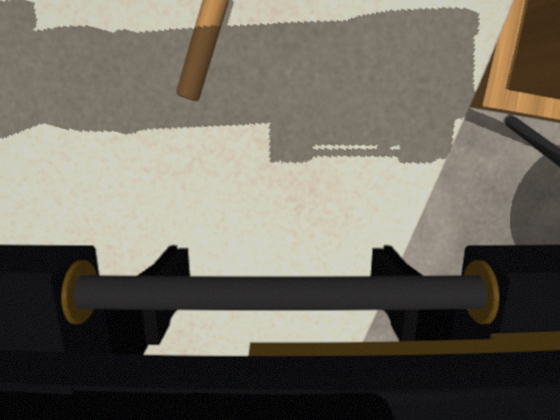

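The scene view shows the bender at about (225,215) and the rack at (350,265), with the long pin in the middle hole at (352,235). The side view shows the bender at (335,175), the rack at (232,285), the elbow at (273,179) and the cap at (271,314). I'll zoom in to get exact pixel positions.

Run:
```python
import cv2
def crop(src,x0,y0,w,h,f,out):
    im=cv2.imread(src)[y0:y0+h,x0:x0+w]
    im=cv2.resize(im,None,fx=f,fy=f,interpolation=cv2.INTER_CUBIC)
    for i in range(0,w,20):
        cv2.line(im,(i*f,0),(i*f,8),(0,0,255),1);cv2.putText(im,str(x0+i),(i*f,20),0,.4,(0,0,255),1)
    for i in range(0,h,20):
        cv2.line(im,(0,i*f),(8,i*f),(0,0,255),1);cv2.putText(im,str(y0+i),(10,i*f+5),0,.4,(0,0,255),1)
    cv2.imwrite(out,im)
crop("pics/scene0.png",180,170,225,120,3,"pics/sc_z.png") 
crop("pics/side0.png",190,130,200,150,4,"pics/si_z.png")
crop("pics/side0.png",190,220,150,120,5,"pics/si_z2.png")
crop("pics/scene0.png",180,170,110,100,6,"pics/sc_z2.png")
```

```text
(no output)
```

View pics/sc_z.png

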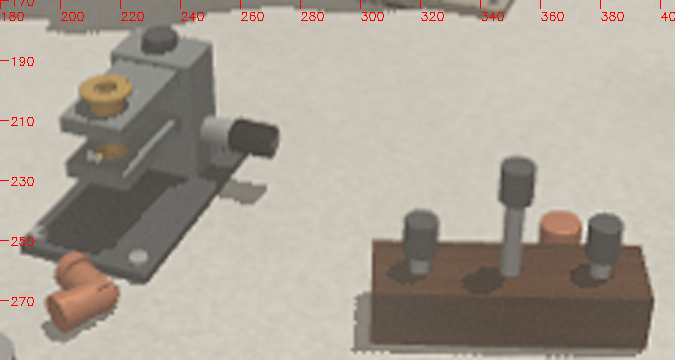

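View pics/si_z.png

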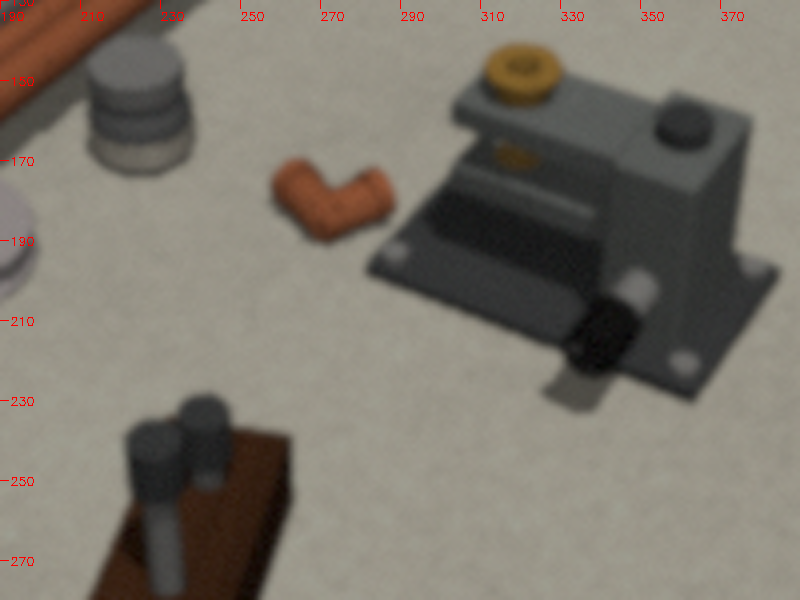

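View pics/si_z2.png

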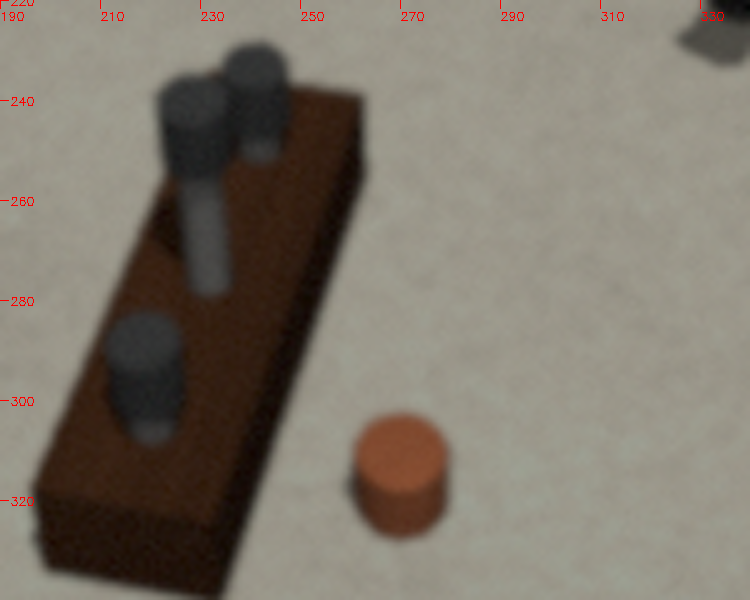

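View pics/sc_z2.png

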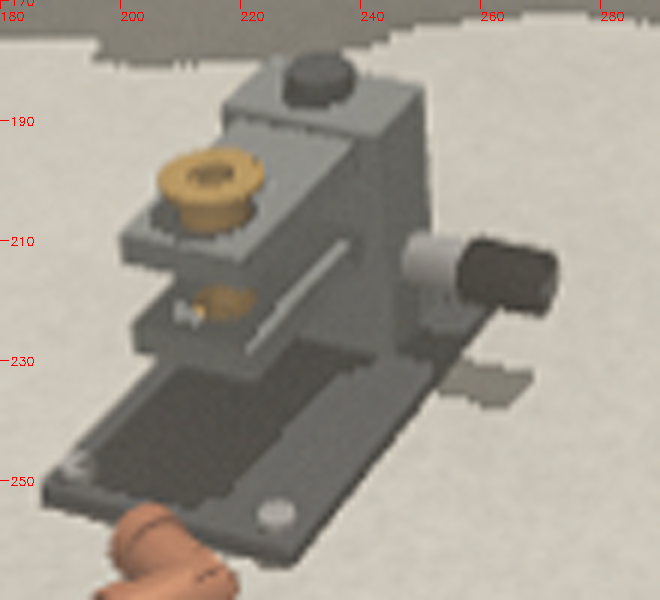

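```bash
cat > h.py <<'E'
import numpy as np, cv2
from scipy.optimize import least_squares
from scipy.spatial.transform import Rotation as Rn
def K(c):
    f=210/np.tan(np.radians(c["fovy"])/2); return np.array([[f,0,c["cx"]],[0,f,c["cy"]],[0,0,1.]])
def RT(c,st=None):
    if "mount" in c:
        T=np.eye(4);T[:3,:3]=Rn.from_quat(st["eef_rot"]).as_matrix();T[:3,3]=st["ee_pos"]
        W=np.linalg.inv(T@c["mount"]); return W[:3,:3],W[:3,3]
    return c["R"],c["t"]
def proj(c,X,st=None):
    R,t=RT(c,st); return cv2.projectPoints(np.array(X,float).reshape(-1,1,3),cv2.Rodrigues(R)[0],t,K(c),c["D"])[0].reshape(-1,2)
def ray(c,p,z,st=None):
    R,t=RT(c,st); u=cv2.undistortPoints(np.array([[p]],float),K(c),c["D"]).ravel()
    d=R.T@np.array([u[0],u[1],1]);o=-R.T@t; return o+d*(z-o[2])/d[2]
def T2(q,P):
    P=np.array(P,float);c,s=np.cos(q[2]),np.sin(q[2])
    return np.c_[q[0]+c*P[:,0]-s*P[:,1],q[1]+s*P[:,0]+c*P[:,1],P[:,2]]
E
cat > fit.py <<'E'
from h import *
from bench import vision
S=vision.camera("scene");D=vision.camera("side")
print("long",ray(S,(352.7,224.7),.131),ray(D,(228.6,238.4),.131))
print("sA",ray(S,(320.3,242.3),.086),ray(D,(241.4,232),.086));print("sB",ray(S,(381.7,243.7),.086),ray(D,(218.8,286),.086))
for p in[(304.3,268.3),(397.3,268.3),(304.3,250.3),(393.7,252.7)]:print("rs",ray(S,p,.045))
for p in[(262.4,239),(232.6,325.4),(197.4,317.4)]:print("rd",ray(D,p,.045))
sp=[(-26,26,109,200,209.2),(-26,-26,109,220.5,213.7),(65,35,114,217,187.5),(65,-35,114,242.8,192.7),(110,-35,114,250.7,184.7),(-60,55,10,187.2,251.2),(-60,-55,10,228.8,261.3),(87.5,0,126,233.7,181.5)]
dp=[(-26,-26,109,303.8,155.7),(65,-35,114,343.8,168.8),(110,-35,114,363.8,178),(110,35,114,378,159.3),(-60,-55,10,282,197),(130,-55,10,363.3,228.3),(130,55,10,384.8,197),(87.5,0,126,361.2,160.5)]
def res(q,cs):
    o=[]
    for c,pp in cs:
        a=np.array(pp); o.append((proj(c,T2(q,a[:,:3]/1000))-a[:,3:]).ravel())
    return np.concatenate(o)
for cs in ([(S,sp),(D,dp)],[(S,sp)],[(D,dp)]):
    b=min((least_squares(res,[.5,-.3,y],args=(cs,),loss="soft_l1") for y in(0,1.5,3,4.5)),key=lambda r:r.cost)
    print(b.x,np.degrees(b.x[2]),b.cost); print(res(b.x,cs).reshape(-1,2).round(1).tolist())
q=b.x
for z in(.114,.118,.122,.126):print(z,ray(S,(215.3,199.5),z)[:2],ray(D,(320.5,147.3),z)[:2])
print("elbow",ray(D,(270,185),.013),"cap",ray(D,(270,313),.03))
E
python3 fit.py
```

```text
long [0.549608   0.24179022 0.131     ] [0.54983872 0.23841167 0.131     ]
sA [0.56903269 0.18294196 0.086     ] [0.56963013 0.18032982 0.086     ]
sB [0.52845444 0.29963136 0.086     ] [0.52988853 0.29580842 0.086     ]
rs [0.61108697 0.16475595 0.045     ]
rs [0.54283895 0.33926781 0.045     ]
rs [0.55481502 0.14374827 0.045     ]
rs [0.4938521  0.32234606 0.045     ]
rd [0.55266337 0.14232413 0.045     ]
rd [0.48798891 0.32092896 0.045     ]
rd [0.54353572 0.33815847 0.045     ]
[ 0.55190439 -0.06652694  3.16330649] 181.2441112221044 7.504151075892548
[[-0.0, -0.5], [0.3, -0.6], [-0.9, -0.3], [0.0, -0.5], [0.4, -1.3], [-0.8, -0.5], [0.3, 0.2], [-0.4, -0.7], [-1.5, 0.3], [-1.9, 1.9], [-0.0, 0.3], [0.6, -0.4], [-1.6, -0.8], [0.3, 0.3], [0.5, -0.0], [-0.1, -0.8]]
[ 0.55361702 -0.06542471  3.15677675] 180.8699847107646 1.5093671543580232
[[-0.0, -0.1], [0.3, -0.1], [-0.6, 0.1], [0.3, -0.0], [0.7, -0.8], [-0.9, -0.1], [0.2, 0.9], [-0.1, -0.3]]
[ 0.55148907 -0.06742968  3.15998178] 181.0536193345097 4.904246356288414
[[-1.1, 0.1], [-1.6, 1.8], [0.3, 0.2], [1.0, -0.4], [-1.2, -1.0], [0.5, 0.2], [0.9, -0.1], [0.3, -0.9]]
0.114 [ 0.53842827 -0.07572333] [ 0.55778481 -0.07876653]
0.118 [ 0.54423897 -0.07192501] [ 0.55519907 -0.07371426]
0.122 [ 0.55004966 -0.0681267 ] [ 0.55261334 -0.06866199]
0.126 [ 0.55586036 -0.06432838] [ 0.55002761 -0.06360971]
elbow [ 0.64757625 -0.02669361  0.013     ] cap [0.45799065 0.26199329 0.03      ]
```

```bash
cat >> h.py <<'E'
def plan(st,target=None):
    M=Rn.from_quat(st["eef_rot"]).as_matrix()
    print("pos",st["ee_pos"].round(4),"x",M[:,0].round(4),"y",M[:,1].round(4),"z",M[:,2].round(4))
    print("F",st["ft_force"].round(1),"tau",st["torque"].round(2),"w",round(float(st["width"]),4),"t",round(float(st["time"]),2),"q",st["joint_positions"].round(2))
    # rotvec (deg, tool axes) to make y exactly down
    y=M[:,1]; a=np.cross(y,[0,0,-1.]); print("level rotvec tool deg",np.degrees(M.T@a).round(2),"yaw of x",np.degrees(np.arctan2(M[1,0],M[0,0])).round(2))
    if target is not None: print("tool shift mm",(1000*M.T@(np.array(target)-st["ee_pos"])).round(2))
E
python3 - <<'E'
from h import *
from bench import readout,vision
st=readout.read_state();plan(st,[.5525,-.066,.25]);c=vision.camera("wrist")
print(proj(c,[st["ee_pos"]],st))
E
```

```text
pos [ 0.2035 -0.5907  0.2222] x [ 3.257e-01 -9.455e-01 -6.000e-04] y [-3.e-04  6.e-04 -1.e+00] z [ 9.455e-01  3.257e-01 -1.000e-04]
F [-0.4  0.4 -0.6] tau [-0.01 -0.02  0.04] w 0.0873 t 0.25 q [ 1.22  0.33 -0.06  1.46  0.02  1.35 -0.09]
level rotvec tool deg [ 0.    0.   -0.04] yaw of x -70.99
tool shift mm [-382.46  -27.59  500.89]
[[279.09237022 267.21161474]]
```

>>> arm_command --targets '[[[0, 0, 0, 0, -7.1, 0], [0, 0, 0, 0, -7.1, 0], [0, 0, 0, 0, -7.1, 0], [0, 0, 0, 0, -7.1, 0], [0, 0, 0, 0, -7.1, 0], [0, 0, 0, 0, -7.1, 0], [0, 0, 0, 0, -7.1, 0], [0, 0, 0, 0, -7.1, 0], [0, 0, 0, 0, -7.1, 0], [0, 0, 0, 0, -7.1, 0], [0, 0, 0, 0, 0, 0]]]'

```text
time: 1.22
ee_pos: [0.2035, -0.5909, 0.2225]
eef_rot: [-0.707, -0.002, 0.002, 0.707]
ft_force: [-0.3, 0.7, -0.3]
width: 0.0868
```

Run:
```python
from h import *
from bench import readout
plan(readout.read_state(),[.5525,-.116,.25])
```

```text
pos [ 0.2035 -0.5909  0.2225] x [1.     0.0061 0.    ] y [ 0.e+00  1.e-04 -1.e+00] z [-6.1e-03  1.0e+00  1.0e-04]
F [-0.3  0.7 -0.3] tau [-0.06 -0.08 -0.04] w 0.0868 t 1.22 q [ 1.35  0.34 -0.23  1.45  0.08  1.36  1.12]
level rotvec tool deg [-0.  0.  0.] yaw of x 0.35
tool shift mm [351.89 -27.48 472.8 ]
```

>>> arm_command --targets '[[[0.01, -0.001, 0.013, 0, 0, 0], [0.0185, -0.0015, 0.025, 0, 0, 0], [0.0185, -0.0015, 0.025, 0, 0, 0], [0.0185, -0.0015, 0.025, 0, 0, 0], [0.0185, -0.0015, 0.025, 0, 0, 0], [0.0185, -0.0015, 0.025, 0, 0, 0], [0.0185, -0.0015, 0.025, 0, 0, 0], [0.0185, -0.0015, 0.025, 0, 0, 0], [0.0185, -0.0015, 0.025, 0, 0, 0], [0.0185, -0.0015, 0.025, 0, 0, 0], [0.0185, -0.0015, 0.025, 0, 0, 0], [0.0185, -0.0015, 0.025, 0, 0, 0]]]' --hand 0.15

```text
time: 2.22
ee_pos: [0.4179, -0.3008, 0.2404]
eef_rot: [0.707, -0.001, 0.002, -0.707]
ft_force: [-0.4, -0.1, 0.5]
width: 0.0167
```

>>> arm_command --targets '[[[0.0185, -0.0015, 0.025, 0, 0, 0], [0.0185, -0.0015, 0.025, 0, 0, 0], [0.0185, -0.0015, 0.025, 0, 0, 0], [0.0185, -0.0015, 0.025, 0, 0, 0], [0.0185, -0.0015, 0.025, 0, 0, 0], [0.0185, -0.0015, 0.025, 0, 0, 0], [0.0185, -0.0015, 0.025, 0, 0, 0], [0.009, -0.0005, 0.01, 0, 0, 0], [0, 0, 0, 0, 0, 0], [0, 0, 0, 0, 0, 0]]]'

```text
time: 3.05
ee_pos: [0.5555, -0.1168, 0.2509]
eef_rot: [-0.707, 0.0, -0.0, 0.707]
ft_force: [-0.1, -0.3, -0.1]
width: 0.0131
```

Run:
```python
from h import *
from bench import readout,vision
st=readout.read_state();plan(st,[.5525,-.116,.25])
c=vision.camera("wrist");cv2.imwrite("pics/w1.png",c["pixels"])
for z in(.114,.1235):print(proj(c,[[.5525,-.066,z]],st))
```

```text
pos [ 0.5555 -0.1168  0.2509] x [ 1.e+00 -1.e-03 -4.e-04] y [-4.e-04  1.e-04 -1.e+00] z [1.e-03 1.e+00 1.e-04]
F [-0.1 -0.3 -0.1] tau [-0.04 -0.14  0.02] w 0.0131 t 3.05 q [ 0.67  0.25 -0.65  1.55  0.15  1.39  0.01]
level rotvec tool deg [-0.01 -0.   -0.02] yaw of x -0.06
tool shift mm [-2.98  0.88  0.76]
[[276.11253928 140.8357548 ]]
[[275.98315956 141.5776559 ]]
```

View pics/w1.png

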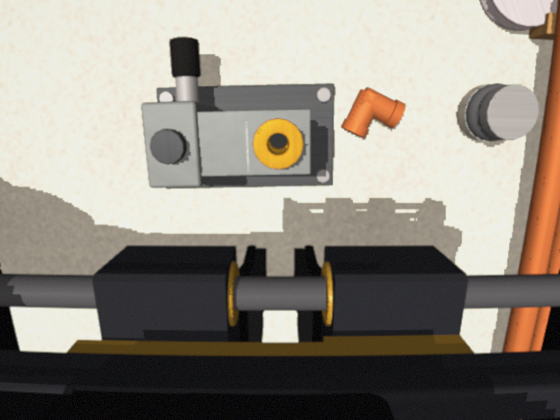

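The wrist view shows the bush flange centred near (278,144), with the knob at (168,147). I'll segment the flange to get its centre accurately.

```bash
cat >> h.py <<'E'
def flange(im,roi=None,minA=300):
    h=cv2.cvtColor(im,cv2.COLOR_BGR2HSV)
    m=cv2.inRange(h,(18,120,80),(35,255,255))
    if roi: 
        k=np.zeros_like(m);k[roi[1]:roi[3],roi[0]:roi[2]]=1;m*=k
    cs,_=cv2.findContours(m,cv2.RETR_EXTERNAL,cv2.CHAIN_APPROX_NONE)
    return [cv2.fitEllipse(c) for c in cs if cv2.contourArea(c)>minA]
E
python3 - <<'E'
from h import *
from bench import readout,vision
st=readout.read_state();c=vision.camera("wrist")
for e in flange(c["pixels"],(220,100,340,200)):
    print(e)
    for z in (.114,.1225,.124,.126):print(z,ray(c,e[0],z,st))
    f=K(c)[0,0];print(f)
# knob
h=c["pixels"];print("knob z.126",ray(c,(168,147),.126,st))
E
```

```text
((278.3435974121094, 141.69813537597656), (48.94449234008789, 49.584537506103516), 148.21676635742188)
0.114 [ 0.5539176  -0.06808546  0.114     ]
0.1225 [ 0.5539598  -0.06754986  0.1225    ]
0.124 [ 0.55396725 -0.06745534  0.124     ]
0.126 [ 0.55397718 -0.06732932  0.126     ]
365.2171957517735
knob z.126 [ 0.46786225 -0.07098952  0.126     ]
```

>>> arm_command --targets '[[[-0.0015, 0.01, 0.0145, 0, 0, 0], [0, 0.02, 0.017, 0, 0, 0], [0, 0.025, 0.018, 0, 0, 0], [0, 0.025, 0, 0, 0, 0], [0, 0.02, 0, 0, 0, 0], [0, 0.012, 0, 0, 0, 0], [0, 0.004, 0, 0, 0, 0], [0, 0, 0, 0, 0, 0]]]'

```text
time: 3.82
ee_pos: [0.5535, -0.0693, 0.1347]
eef_rot: [0.707, -0.001, 0.0, -0.707]
ft_force: [0.2, 0.6, 0.7]
width: 0.0129
```

Run:
```python
from h import *
from bench import readout,vision
st=readout.read_state();plan(st,[.554,-.0675,.114])
c=vision.camera("scene");cv2.imwrite("pics/s2.png",cv2.resize(c["pixels"][100:260,140:320],None,fx=4,fy=3.5))
```

```text
pos [ 0.5535 -0.0693  0.1347] x [ 1.     -0.0019 -0.001 ] y [-1.e-03 -1.e-04 -1.e+00] z [ 1.9e-03  1.0e+00 -1.0e-04]
F [0.2 0.6 0.7] tau [-0.   -0.13  0.01] w 0.0129 t 3.82 q [ 0.6   0.32 -0.66  1.72  0.21  1.17 -0.12]
level rotvec tool deg [ 0.01  0.   -0.06] yaw of x -0.11
tool shift mm [ 0.49 20.67  1.85]
```

View pics/s2.png

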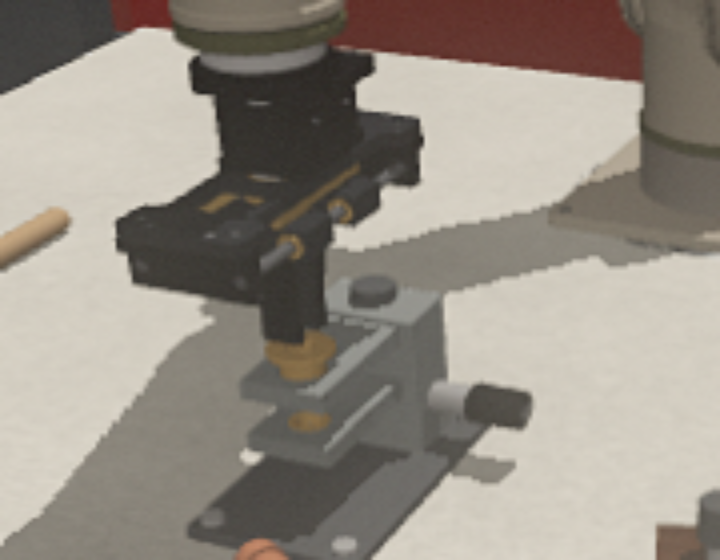

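>>> arm_command --targets '[[[0.0005, 0.004, 0.0018, 0, 0, 0], [0, 0.003, 0, 0, 0, 0], [0, 0.002, 0, 0, 0, 0], [0, 0.0015, 0, 0, 0, 0], [0, 0.0015, 0, 0, 0, 0], [0, 0.0015, 0, 0, 0, 0], [0, 0, 0, 0, 0, 0]]]'

```text
time: 4.45
ee_pos: [0.5548, -0.0666, 0.1222]
eef_rot: [0.707, 0.0, 0.0, -0.707]
ft_force: [-1.3, 0.0, 3.8]
width: 0.0132
```

>>> arm_command --targets '[[[0, 0.001, 0, 0, 0, 0], [0, 0.001, 0, 0, 0, 0], [0, 0.001, 0, 0, 0, 0], [0, 0, 0, 0, 0, 0]]]'

```text
time: 4.78
ee_pos: [0.5548, -0.0666, 0.1193]
eef_rot: [0.707, 0.0, 0.0, -0.707]
ft_force: [-2.0, 0.5, 4.4]
width: 0.0131
```

>>> arm_command --targets '[[[0, 0.001, 0, 0, 0, 0], [0, 0.001, 0, 0, 0, 0], [0, 0.001, 0, 0, 0, 0], [0, 0.001, 0, 0, 0, 0], [0, 0.0005, 0, 0, 0, 0], [0, 0, 0, 0, 0, 0]]]'

```text
time: 5.28
ee_pos: [0.5548, -0.0666, 0.1148]
eef_rot: [0.707, 0.0, 0.0, -0.707]
ft_force: [-2.2, 0.0, 6.1]
width: 0.0132
```

>>> arm_command --targets '[[[0, 0.0005, 0, 0, 0, 0], [0, 0.0005, 0, 0, 0, 0], [0, 0, 0, 0, 0, 0], [0, 0, 0, 0, 0, 0]]]'

```text
time: 5.62
ee_pos: [0.5549, -0.0666, 0.1144]
eef_rot: [0.707, 0.0, 0.0, -0.707]
ft_force: [-5.4, 0.1, 11.0]
width: 0.0131
```

>>> arm_command --targets '[[[0, 0.0005, 0, 0, 0, 0], [0, 0.0005, 0, 0, 0, 0], [0, 0.0005, 0, 0, 0, 0], [0, 0, 0, 0, 0, 0]]]'

```text
time: 5.95
ee_pos: [0.5549, -0.0666, 0.1142]
eef_rot: [0.708, 0.0, 0.0, -0.707]
ft_force: [-12.0, 0.3, 26.0]
width: 0.013
```

>>> arm_command --targets '[[[0, -0.004, 0, 0, 0, 0], [0, -0.015, 0, 0, 0, 0], [0, -0.02, 0, 0, 0, 0], [0, -0.02, -0.015, 0, 0, 0], [0, -0.015, -0.02, 0, 0, 0], [0, -0.008, -0.015, 0, 0, 0], [0, 0, 0, 0, 0, 0], [0, 0, 0, 0, 0, 0]]]' --hand 1.0

```text
time: 6.62
ee_pos: [0.5547, -0.1172, 0.1937]
eef_rot: [0.707, -0.0, 0.001, -0.707]
ft_force: [-0.2, 0.5, -0.3]
width: 0.0586
```

Run:
```python
from h import *
from bench import readout,vision
st=readout.read_state();plan(st)
c=vision.camera("wrist");cv2.imwrite("pics/w3.png",c["pixels"])
for e in flange(c["pixels"],(180,30,400,240)):
    print(e, ray(c,e[0],.114,st))
for n in("scene","side"):
    d=vision.camera(n); im=d["pixels"]
    for x in(.5525,.554):print(n,proj(d,[[x,-.0675,.114]]))
    o=(180,170) if n=="scene" else (280,120)
    cv2.imwrite(f"pics/{n}3.png",cv2.resize(im[o[1]:o[1]+90,o[0]:o[0]+110],None,fx=6,fy=6,interpolation=2))
```

```text
pos [ 0.5547 -0.1172  0.1937] x [ 1.0e+00 -1.5e-03  7.0e-04] y [ 7.e-04 -2.e-04 -1.e+00] z [ 1.5e-03  1.0e+00 -2.0e-04]
F [-0.2  0.5 -0.3] tau [ 0.06 -0.11 -0.01] w 0.0586 t 6.62 q [ 0.67  0.29 -0.64  1.63  0.18  1.28 -0.01]
level rotvec tool deg [ 0.01 -0.    0.04] yaw of x -0.09
((278.4234313964844, 147.37037658691406), (57.94536590576172, 58.47392654418945), 157.0628204345703) [ 0.55391122 -0.06720774  0.114     ]
scene [[215.32197794 203.19142033]]
scene [[214.98166118 203.5166292 ]]
side [[320.08019437 150.89909216]]
side [[319.42112778 150.66730511]]
```

View pics/w3.png

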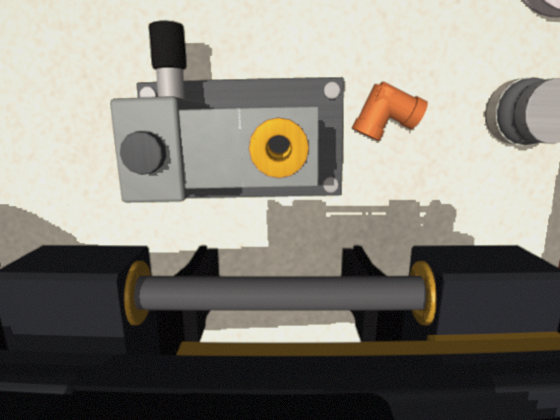

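View pics/scene3.png

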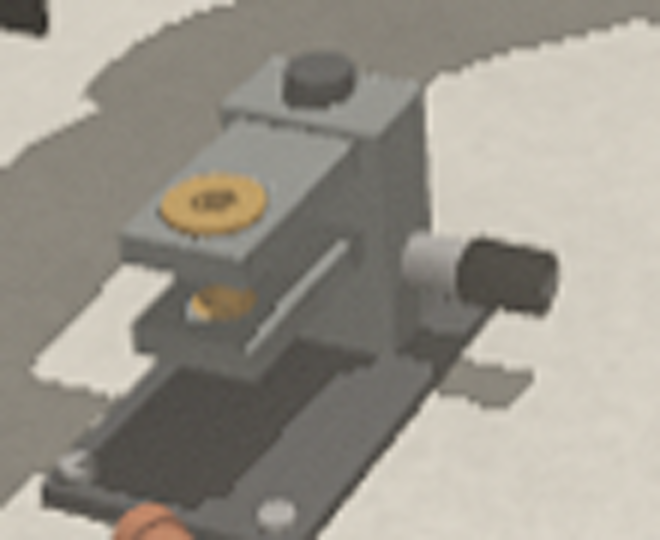

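The flange now sits flat on the arm, with its centre at wrist pixel (278,147), and the push ended on a hard stop at 26 N. Next is the rack.

>>> arm_command --targets '[[[0, -0.005, 0.012, 0, 0, 0], [0, -0.006, 0.025, 0, 0, 0], [0, -0.006, 0.032, 0, 0, 0], [0, 0, 0.032, 0, 0, 0], [0, 0, 0.032, 0, 0, 0], [0, 0, 0.032, 0, 0, 0], [-0.002, 0, 0.032, 0, 0, 0], [-0.002, 0, 0.032, 0, 0, 0], [0, 0, 0.032, 0, 0, 0], [0, 0, 0.025, 0, 0, 0], [0, 0, 0.014, 0, 0, 0], [0, 0, 0.007, 0, 0, 0]]]' --hand 1.0

```text
time: 7.77
ee_pos: [0.5488, 0.195, 0.2107]
eef_rot: [-0.707, -0.002, 0.002, 0.708]
ft_force: [-0.1, 0.4, 0.2]
width: 0.0871
```

>>> arm_command --targets '[[[0, 0, 0, 0, 0, 0], [0, 0, 0, 0, 0, 0]]]'

```text
time: 7.93
ee_pos: [0.5502, 0.1904, 0.2104]
eef_rot: [0.707, 0.0, -0.0, -0.707]
ft_force: [-0.0, 0.0, -0.5]
width: 0.0869
```

Run:
```python
from h import *
from bench import readout,vision
st=readout.read_state();plan(st)
c=vision.camera("wrist");cv2.imwrite("pics/w4.png",c["pixels"])
print(proj(c,[[.5497,.240,.131],[.5497,.24,.045]],st))
```

```text
pos [0.5502 0.1904 0.2104] x [ 1.e+00  7.e-04 -3.e-04] y [-3.e-04 -4.e-04 -1.e+00] z [-7.e-04  1.e+00 -4.e-04]
F [-0.   0.  -0.5] tau [-0.03 -0.07  0.08] w 0.0869 t 7.93 q [ 0.23  0.35 -0.79  1.56  0.25  1.34 -0.59]
level rotvec tool deg [ 0.02 -0.   -0.02] yaw of x 0.04
[[279.06672201 147.91323508]
 [279.3243415  140.08332109]]
```

View pics/w4.png

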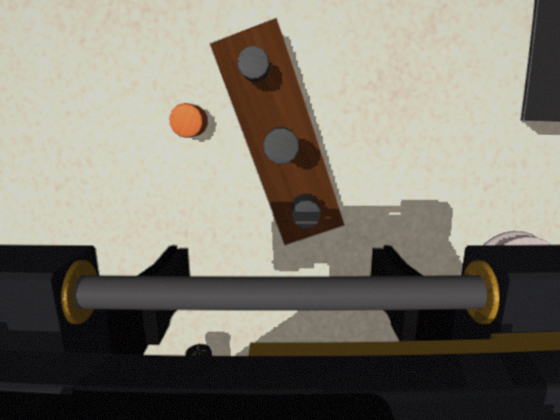

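The long pin's head is at (281,145) and the short pins are at (253,62) and (306,213). I'll fit the head circle and view it at a larger scale.

Run:
```python
from h import *
from bench import readout,vision
st=readout.read_state()
c=vision.camera("wrist");im=c["pixels"];h=cv2.cvtColor(im,cv2.COLOR_BGR2HSV)
m=cv2.inRange(h,(0,0,60),(180,70,255));k=np.zeros_like(m);k[115:180,255:310]=1;m*=k
m=cv2.morphologyEx(m,cv2.MORPH_OPEN,np.ones((3,3)))
cs,_=cv2.findContours(m,cv2.RETR_EXTERNAL,cv2.CHAIN_APPROX_NONE)
for q in cs:
    if cv2.contourArea(q)>150:
        e=cv2.fitEllipse(q);print(e,cv2.minEnclosingCircle(q),ray(c,e[0],.131,st))
v=im[100:190,230:330].copy();v=cv2.resize(v,None,fx=6,fy=6,interpolation=2);cv2.imwrite("pics/w4z.png",v)
```

```text
((279.7762756347656, 143.9845733642578), (34.10570526123047, 34.7467155456543), 172.8588104248047) ((279.8639221191406, 143.88226318359375), 17.871755599975586) [0.55057722 0.24163027 0.131     ]
```

View pics/w4z.png

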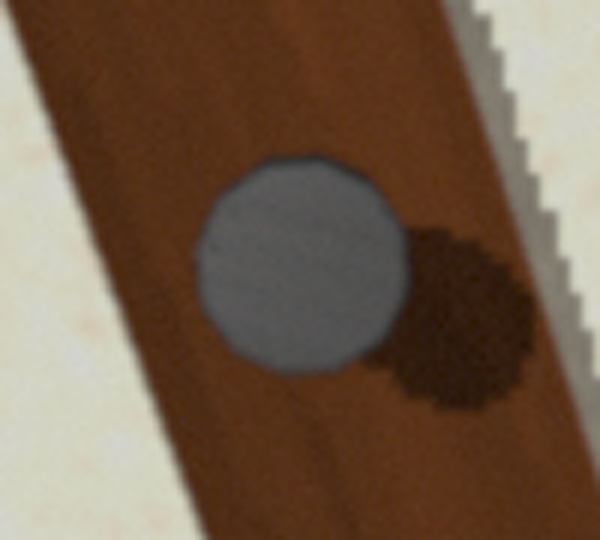

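>>> arm_command --targets '[[[0.0004, 0.005, 0.015, 0, 0, 0], [0, 0.01, 0.018, 0, 0, 0], [0, 0.015, 0.013, 0, 0, 0], [0, 0.02, 0.0052, 0, 0, 0], [0, 0.022, 0, 0, 0, 0], [0, 0.02, 0, 0, 0, 0], [0, 0.012, 0, 0, 0, 0], [0, 0.006, 0, 0, 0, 0], [0, 0.0025, 0, 0, 0, 0], [0, 0, 0, 0, 0, 0]]]'

```text
time: 8.87
ee_pos: [0.5512, 0.2413, 0.0983]
eef_rot: [0.707, -0.0, 0.0, -0.707]
ft_force: [0.1, 0.3, 0.4]
width: 0.0871
```

Run:
```python
from h import *
from bench import readout,vision
plan(readout.read_state(),[.5506,.2416,.098])
for n,o in(("scene",(280,150)),("side",(170,190))):
    im=vision.camera(n)["pixels"]
    cv2.imwrite(f"pics/{n}5.png",cv2.resize(im[o[1]:o[1]+140,o[0]:o[0]+140],None,fx=4,fy=4,interpolation=2))
```

```text
pos [0.5512 0.2413 0.0983] x [ 1.e+00 -6.e-04  3.e-04] y [ 3.e-04 -0.e+00 -1.e+00] z [ 6.e-04  1.e+00 -0.e+00]
F [0.1 0.3 0.4] tau [-0.   -0.05 -0.02] w 0.0871 t 8.87 q [ 0.11  0.49 -0.76  1.64  0.36  1.16 -0.74]
level rotvec tool deg [0.   0.   0.02] yaw of x -0.03
tool shift mm [-0.61  0.35  0.35]
```

View pics/scene5.png

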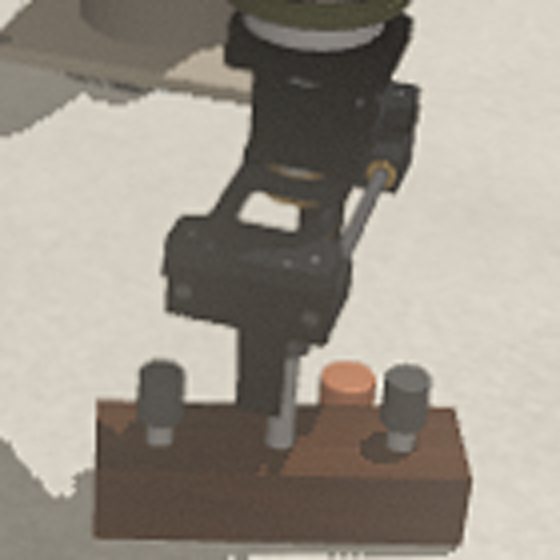

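View pics/side5.png

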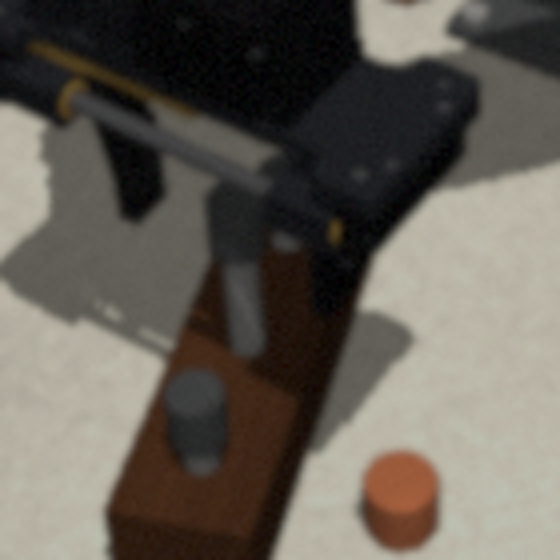

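The fingers stand on either side of the head, with the short pins clear and the cap untouched. I'll close and grip.

>>> arm_command --targets '[[[-0.0006, 0.0003, 0.0003, 0, 0, 0], [0, 0, 0, 0, 0, 0], [0, 0, 0, 0, 0, 0], [0, 0, 0, 0, 0, 0], [0, 0, 0, 0, 0, 0], [0, 0, 0, 0, 0, 0], [0, 0, 0, 0, 0, 0], [0, 0, 0, 0, 0, 0], [0, 0, 0, 0, 0, 0], [0, 0, 0, 0, 0, 0]]]' --hand 0.0 --grip_force 45

```text
time: 9.8
ee_pos: [0.5502, 0.2419, 0.0977]
eef_rot: [0.707, 0.0, -0.0, -0.707]
ft_force: [-0.7, -0.2, -0.6]
width: 0.028
```

Run:
```python
from h import *
from bench import readout,vision
plan(readout.read_state(),[.5506,.2416,.098])
```

```text
pos [0.5502 0.2419 0.0977] x [1.e+00 2.e-04 0.e+00] y [ 0.e+00 -1.e-04 -1.e+00] z [-2.e-04  1.e+00 -1.e-04]
F [-0.7 -0.2 -0.6] tau [-0.02 -0.06 -0.01] w 0.028 t 9.8 q [ 0.11  0.49 -0.76  1.64  0.36  1.16 -0.75]
level rotvec tool deg [ 0.01 -0.    0.  ] yaw of x 0.01
tool shift mm [ 0.36 -0.29 -0.32]
```

>>> arm_command --targets '[[[0, 0, 0, 0, 0, 0], [0, 0, 0, 0, 0, 0], [0, 0, 0, 0, 0, 0], [0, 0, 0, 0, 0, 0]]]'

```text
time: 10.13
ee_pos: [0.5503, 0.242, 0.0977]
eef_rot: [0.707, 0.0, -0.0, -0.707]
ft_force: [0.0, 1.1, 0.0]
width: 0.0231
```

>>> arm_command --targets '[[[0, -0.003, 0, 0, 0, 0], [0, -0.006, 0, 0, 0, 0], [0, -0.01, 0, 0, 0, 0], [0, -0.015, 0, 0, 0, 0], [0, -0.018, 0, 0, 0, 0], [0, -0.02, 0, 0, 0, 0], [0, -0.02, 0, 0, 0, 0], [0, -0.02, 0, 0, 0, 0], [0, -0.012, 0, 0, 0, 0], [0, -0.006, 0, 0, 0, 0], [0, 0, 0, 0, 0, 0], [0, 0, 0, 0, 0, 0]]]'

```text
time: 11.13
ee_pos: [0.5501, 0.2418, 0.2272]
eef_rot: [0.707, -0.0, -0.0, -0.707]
ft_force: [0.4, -0.5, -2.1]
width: 0.023
```

Run:
```python
from h import *
from bench import readout,vision
st=readout.read_state();plan(st,[.5539,-.0672,.235])
p=st["ee_pos"]
for n,o in(("scene",(280,130)),("side",(150,150))):
    c=vision.camera(n);im=c["pixels"];print(n,proj(c,[p+[0,0,-.09],p+[0,0,.005],p+[0,0,-.01]])-o)
    cv2.imwrite(f"pics/{n}6.png",cv2.resize(im[o[1]:o[1]+140,o[0]:o[0]+140],None,fx=4,fy=4,interpolation=2))
cv2.imwrite("pics/w6.png",vision.camera("wrist")["pixels"])
```

```text
pos [0.5501 0.2418 0.2272] x [ 1.e+00  2.e-04 -5.e-04] y [-5.e-04 -4.e-04 -1.e+00] z [-2.e-04  1.e+00 -4.e-04]
F [ 0.4 -0.5 -2.1] tau [-0.05 -0.11 -0.02] w 0.023 t 11.13 q [ 0.13  0.38 -0.8   1.49  0.28  1.39 -0.68]
level rotvec tool deg [ 0.03 -0.   -0.03] yaw of x 0.01
tool shift mm [   3.78   -7.7  -308.96]
scene [[72.83834614 92.1882329 ]
 [76.30423631 49.028319  ]
 [75.74562959 56.17870285]]
side [[76.92785812 86.88325758]
 [72.06353991 40.86238453]
 [72.88917819 48.63452963]]
```

View pics/scene6.png

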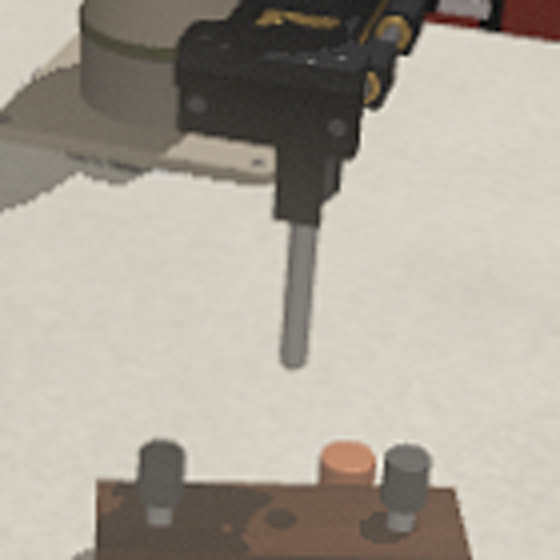

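View pics/side6.png

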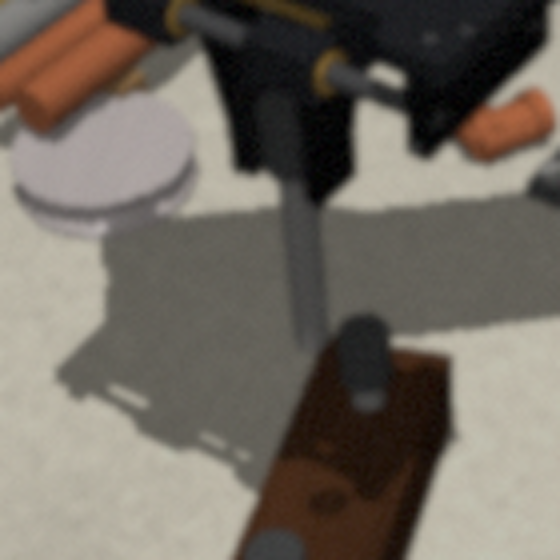

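View pics/w6.png

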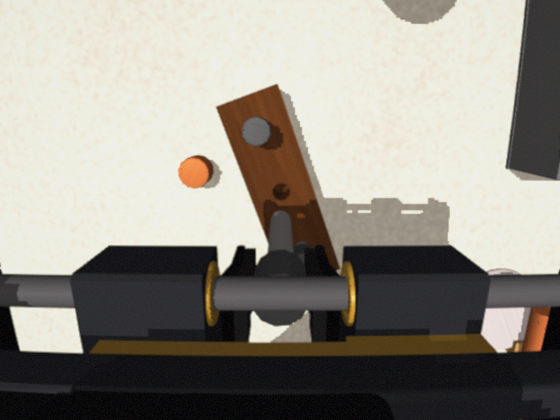

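Run:
```python
from h import *
from bench import readout,vision
st=readout.read_state();c=vision.camera("wrist");im=c["pixels"].copy()
p=st["ee_pos"]; 
def sph(cen,r):
    u=np.random.default_rng(0).normal(size=(800,3));u/=np.linalg.norm(u,axis=1)[:,None];return cv2.convexHull(proj(c,cen+r*u,st).astype(np.float32))
S=6;x0,y0=230,195
v=cv2.resize(im[y0:y0+90,x0:x0+100],None,fx=S,fy=S,interpolation=2)
for cen,r,col in((p+[0,0,-.083],.007,(0,0,255)),(p+[0,0,-.04],.007,(0,255,0))):
    h=sph(cen,r); h=((h-[x0,y0]+.5)*S).astype(np.int32); cv2.polylines(v,[h],True,col,1)
a=np.linspace(0,6.28,60)
h=proj(c,p+np.c_[.012*np.cos(a),.012*np.sin(a),0*a+.033],st);cv2.polylines(v,[((h-[x0,y0]+.5)*S).astype(np.int32)],True,(255,255,0),1)
cv2.imwrite("pics/w6z.png",v)
```

```text
(no output)
```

View pics/w6z.png

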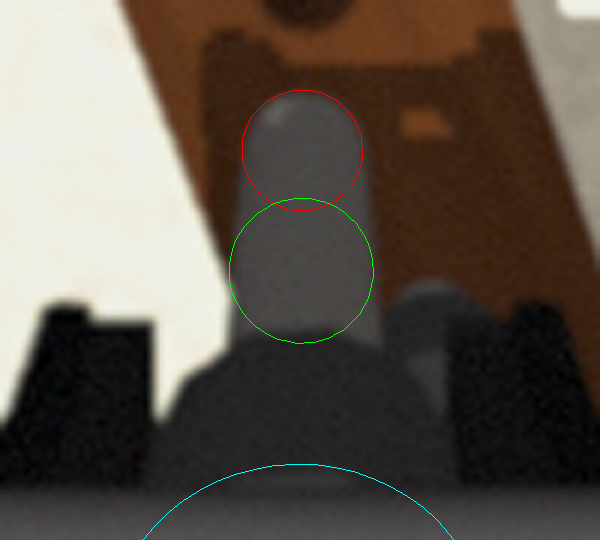

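The predicted tip outline matches the real one to within a pixel, so the pin is upright and on the tool axis. I'll move it over the bush.

>>> arm_command --targets '[[[0.0008, 0, -0.012, 0, 0, 0], [0.001, 0, -0.025, 0, 0, 0], [0.001, 0, -0.032, 0, 0, 0], [0.001, 0, -0.032, 0, 0, 0], [0, 0, -0.032, 0, 0, 0], [0, 0, -0.032, 0, 0, 0], [0, 0, -0.032, 0, 0, 0], [0, 0, -0.032, 0, 0, 0], [0, 0, -0.03, 0, 0, 0], [0, 0, -0.025, 0, 0, 0], [0, 0, -0.017, 0, 0, 0], [0, 0, -0.008, 0, 0, 0]]]'

```text
time: 12.33
ee_pos: [0.5535, -0.0714, 0.2273]
eef_rot: [0.708, -0.002, 0.001, -0.707]
ft_force: [-0.5, -1.3, -1.8]
width: 0.0226
```

>>> arm_command --targets '[[[0, 0, 0, 0, 0, 0], [0, 0, 0, 0, 0, 0]]]'

```text
time: 12.5
ee_pos: [0.554, -0.0665, 0.2276]
eef_rot: [-0.707, -0.0, 0.0, 0.707]
ft_force: [-0.2, 0.6, -2.5]
width: 0.0226
```

Run:
```python
from h import *
from bench import readout,vision
st=readout.read_state();plan(st,[.5539,-.0672,.214])
c=vision.camera("wrist");im=c["pixels"].copy();p=st["ee_pos"]
S=6;x0,y0=230,180
v=cv2.resize(im[y0:y0+95,x0:x0+100],None,fx=S,fy=S,interpolation=2)
a=np.linspace(0,6.28,60)
for r in(.02,.0085):
  h=proj(c,np.array([.5539,-.0672,.114])+np.c_[r*np.cos(a),r*np.sin(a),0*a],st);cv2.polylines(v,[((h-[x0,y0]+.5)*S).astype(np.int32)],True,(255,255,0),1)
cv2.imwrite("pics/w7z.png",v)
```

```text
pos [ 0.554  -0.0665  0.2276] x [ 1.e+00  2.e-04 -1.e-04] y [-1.e-04  6.e-04 -1.e+00] z [-2.e-04  1.e+00  6.e-04]
F [-0.2  0.6 -2.5] tau [ 0.02 -0.14 -0.  ] w 0.0226 t 12.5 q [ 0.62  0.25 -0.68  1.61  0.16  1.34 -0.08]
level rotvec tool deg [-0.03  0.   -0.01] yaw of x 0.01
tool shift mm [-0.05 13.62 -0.68]
```

View pics/w7z.png

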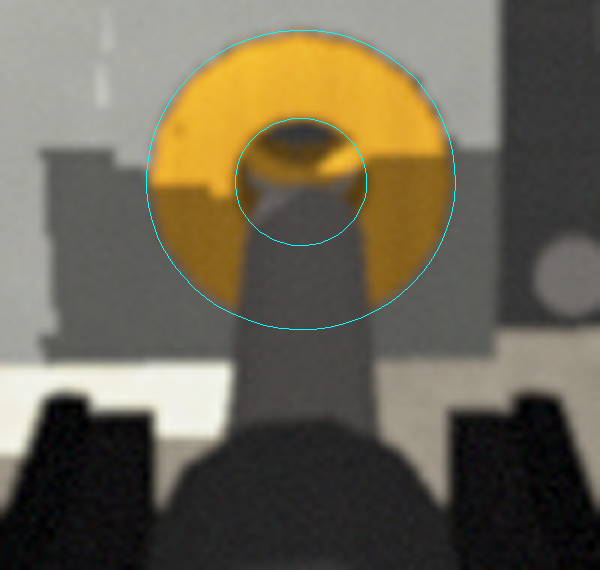

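>>> arm_command --targets '[[[0, 0.008, -0.0006, 0, 0, 0], [0, 0.006, 0, 0, 0, 0], [0, 0.004, 0, 0, 0, 0], [0, 0.003, 0, 0, 0, 0], [0, 0.002, 0, 0, 0, 0], [0, 0.002, 0, 0, 0, 0], [0, 0.002, 0, 0, 0, 0], [0, 0.002, 0, 0, 0, 0], [0, 0.002, 0, 0, 0, 0], [0, 0, 0, 0, 0, 0]]]'

```text
time: 13.38
ee_pos: [0.554, -0.0677, 0.1964]
eef_rot: [0.707, -0.0, -0.0, -0.707]
ft_force: [-0.3, -0.6, -2.5]
width: 0.0227
```

>>> arm_command --targets '[[[0, 0.002, 0, 0, 0, 0], [0, 0.002, 0, 0, 0, 0], [0, 0.002, 0, 0, 0, 0], [0, 0, 0, 0, 0, 0]]]'

```text
time: 13.72
ee_pos: [0.5539, -0.0676, 0.1903]
eef_rot: [-0.707, 0.0, 0.0, 0.707]
ft_force: [-0.9, 0.4, -2.2]
width: 0.023
```

>>> arm_command --targets '[[[0, 0.002, 0.0003, 0, 0, 0], [0, 0.003, 0, 0, 0, 0], [0, 0.003, 0, 0, 0, 0], [0, 0.003, 0, 0, 0, 0], [0, 0.003, 0, 0, 0, 0], [0, 0.003, 0, 0, 0, 0], [0, 0.002, 0, 0, 0, 0], [0, 0, 0, 0, 0, 0]]]'

```text
time: 14.38
ee_pos: [0.5538, -0.0674, 0.1712]
eef_rot: [-0.707, 0.0, 0.0, 0.707]
ft_force: [-0.1, -0.4, -3.0]
width: 0.0228
```

>>> arm_command --targets '[[[0, 0.002, 0, 0, 0, 0], [0, 0.002, 0, 0, 0, 0], [0, 0.002, 0, 0, 0, 0], [0, 0.002, 0, 0, 0, 0], [0, 0, 0, 0, 0, 0]]]'

```text
time: 14.8
ee_pos: [0.5539, -0.0674, 0.1633]
eef_rot: [-0.707, 0.0, 0.0, 0.707]
ft_force: [-0.3, -0.6, -1.4]
width: 0.0226
```

>>> arm_command --targets '[[[0, 0.002, 0, 0, 0, 0], [0, 0.002, 0, 0, 0, 0], [0, 0.002, 0, 0, 0, 0], [0, 0.002, 0, 0, 0, 0], [0, 0.002, 0, 0, 0, 0], [0, 0, 0, 0, 0, 0]]]'

```text
time: 15.3
ee_pos: [0.5539, -0.0674, 0.1532]
eef_rot: [-0.707, 0.0, 0.0, 0.707]
ft_force: [-0.2, -0.6, -1.9]
width: 0.0227
```

>>> arm_command --targets '[[[0, 0.002, 0, 0, 0, 0], [0, 0.003, 0, 0, 0, 0], [0, 0.003, 0, 0, 0, 0], [0, 0.003, 0, 0, 0, 0], [0, 0.003, 0, 0, 0, 0], [0, 0.003, 0, 0, 0, 0], [0, 0.003, 0, 0, 0, 0], [0, 0.002, 0, 0, 0, 0], [0, 0.001, 0, 0, 0, 0], [0, 0, 0, 0, 0, 0], [0, 0, 0, 0, 0, 0]]]'

```text
time: 16.22
ee_pos: [0.5542, -0.0674, 0.1308]
eef_rot: [0.707, 0.0, -0.0, -0.707]
ft_force: [-0.5, -0.1, -2.0]
width: 0.0226
```

Run:
```python
from h import *
from bench import readout,vision
st=readout.read_state();plan(st,[.5539,-.0672,.1287])
p=st["ee_pos"]
for n,o in(("scene",(160,140)),("side",(260,90))):
    c=vision.camera(n);im=c["pixels"];print(n,proj(c,[p+[0,0,-.09],p+[0,0,.005],p+[0,0,-.01]])-o)
    cv2.imwrite(f"pics/{n}8.png",cv2.resize(im[o[1]:o[1]+130,o[0]:o[0]+140],None,fx=5,fy=4.5,interpolation=2))
cv2.imwrite("pics/w8.png",vision.camera("wrist")["pixels"])
```

```text
pos [ 0.5542 -0.0674  0.1308] x [1.e+00 2.e-04 1.e-04] y [ 1.e-04 -1.e-04 -1.e+00] z [-2.e-04  1.e+00 -1.e-04]
F [-0.5 -0.1 -2. ] tau [-0.03 -0.1  -0.06] w 0.0226 t 16.22 q [ 0.6   0.33 -0.67  1.73  0.22  1.16 -0.13]
level rotvec tool deg [ 0.   -0.    0.01] yaw of x 0.01
tool shift mm [-0.27  2.11  0.16]
scene [[57.98006745 90.88861793]
 [54.07650661 55.00763609]
 [54.71107227 60.91311473]]
side [[57.7485334  89.25645184]
 [59.81320135 51.61771428]
 [59.46815057 57.87477079]]
```

View pics/scene8.png

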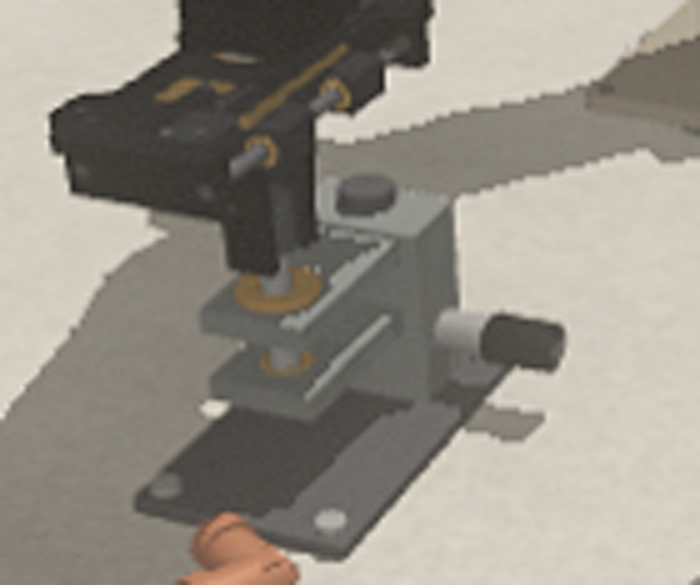

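View pics/side8.png

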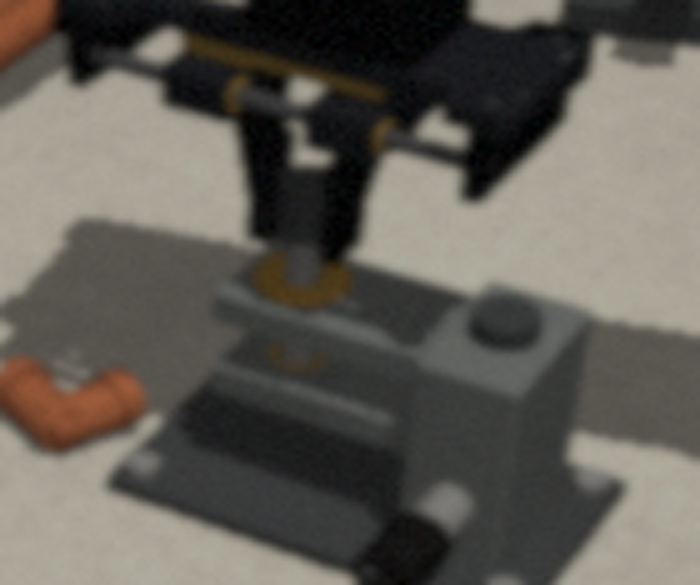

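View pics/w8.png

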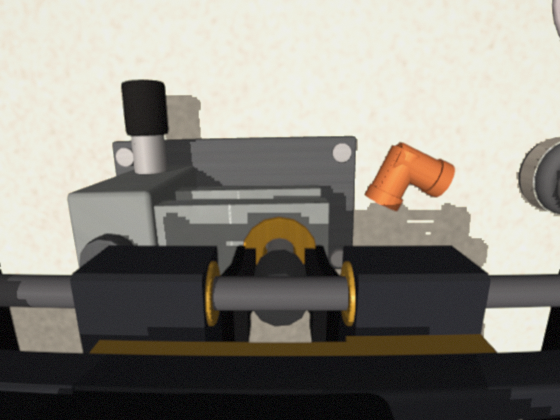

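The pin goes through both bushes with no side load, and the elbow is still in its place. I'll go down the last 2 mm.

>>> arm_command --targets '[[[-0.0002, 0.001, 0.0001, 0, 0, 0], [0, 0.001, 0, 0, 0, 0], [0, 0, 0, 0, 0, 0], [0, 0, 0, 0, 0, 0], [0, 0, 0, 0, 0, 0], [0, 0, 0, 0, 0, 0], [0, 0, 0, 0, 0, 0], [0, 0, 0, 0, 0, 0]]]'

```text
time: 17.03
ee_pos: [0.554, -0.0673, 0.1288]
eef_rot: [0.707, 0.0, -0.0, -0.707]
ft_force: [0.6, -0.4, -2.3]
width: 0.0228
```

Run:
```python
from h import *
from bench import readout,vision,r
st=readout.read_state();plan(st,[.5539,-.0672,.1287])
im=vision.camera("scene")["pixels"]
cv2.imwrite("pics/s9.png",im)
```

```text
pos [ 0.554  -0.0673  0.1288] x [1.e+00 2.e-04 1.e-04] y [ 1.e-04 -1.e-04 -1.e+00] z [-2.e-04  1.e+00 -1.e-04]
F [ 0.6 -0.4 -2.3] tau [-0.07 -0.09  0.03] w 0.0228 t 17.03 q [ 0.6   0.33 -0.66  1.73  0.22  1.16 -0.13]
level rotvec tool deg [0.01 0.   0.01] yaw of x 0.01
tool shift mm [-0.06  0.09  0.06]
```

View pics/s9.png

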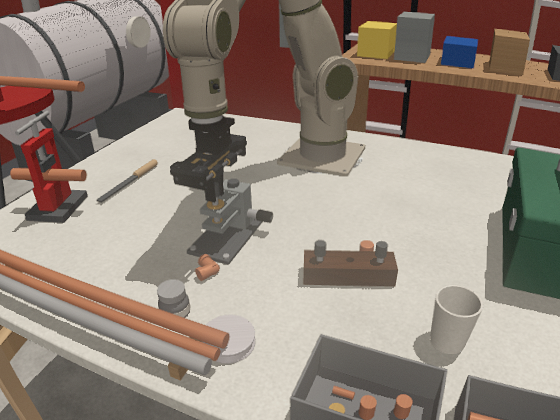

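The scene view shows the pin held in the bender at (215,205), the short pins still in the rack at (320,248) and (381,250), and the elbow and cap in place. I'm handing in.

Run:
```python
from bench import r
print(r.close_job())
```

```text
the job is handed in; nothing more can be done
None
```

The job is handed in at 17 s of the 54 s allowed: the bush is home, and the long pin is through both bushes and still gripped by its head.

- **Bush:** I pressed it until it met a hard stop at 26 N, with the fingertips at 114.2 mm. Afterwards it looked flat on the arm in the camera view.
- **Pin:** It went through both bushes with no contact force beyond its own weight of about 2 N. At the end the tool was vertical to within 0.02°, on the bush axis to about 0.1 mm.
- **Heights:** The tip is at about 39 mm, which is 16 mm below the lower bush. The underside of the head is about 20 mm above the upper bush. Both are worked out from the tool height, assuming the pin stood on the hole floor when I gripped it. The tip itself was not clearly visible under the lower arm at the end.
- **Everything else:** Both short pins are in the rack, and the elbow and end cap are in place.
- **Disagreements:** The side camera placed the pin about 1.5 px off from where the tool pose put it. The offset was nearly the same at both ends of the shank, so I took it as calibration error and relied on the wrist camera. No check failed.

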